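# Clear the soap scraps and open the jar of unknown thread hand

## Robot

A 6-joint arm with a two-finger parallel gripper is mounted at the origin on the work surface. World frame = base frame: x ahead of the robot, y to its left, z up, the work surface at z = 0. Lengths are in mm, angles in rad, forces in N, time in s.
With the tool pointing down it reaches from about 350 to 975 mm from the base axis. Payload 4.9 kg.
Tool frame: the origin (TCP) lies midway between the tips of the shut fingers; the grasp point (between the pads) lies 19 mm behind it; z points along the fingers, y is the direction in which the jaws open and shut (so a half turn about z gives the same grasp; the last joint's range is limited). The gripper opens to 85 mm and grips with 20 to 120 N. Pads are 22 mm wide; open, the fingers measure 114 mm over their backs; the gripper's body (76 mm by 85 mm) begins 54 mm behind the grasp point. The pads swing forward as they close: fully open they stand 13 mm farther back than shut.
Start: joints at [-1.238, 0.053, 1.613, -0, 1.476, -0.119], TCP at [272.858, -562.272, 231.304] pointing down, gripper open.
Joint ranges: [-3.01, 3.01], [-1.01, 2.22], [0.06, 2.58], [-1.02, 4.17], [0.09, 2.62], [-3.14, 3.14]. Speed limits (rad/s): [2.57, 2.57, 3.14, 3.14, 3.14, 3.14].

## Interface

Orientations are given as a rotation vector (axis times angle).
In Python, from bench import ctrl, vision gives the robot as it stands. The module is installed in compiled form; this text tells all that it offers.
- The arm moves only by the shell command python3 -m crank 'ROWS' [OPENING]. ROWS is JSON, one flat list of numbers, 4 for each row, row after row: the shift along the tool's x, y, z in mm, then the turn about the tool's z in degrees. In form: [x, y, z, spin, x, y, z, spin, ...]. A call has 1 to 10 rows; each row shifts and turns the commanded pose from where the row before left it, along the tool's axes as they then stand; what a row does not reach is not made up. A row lasts 1/8 s, in which the tool goes at most 62.5 mm and 10.7 degrees, less where a joint would pass 70% of its speed; a pose out of reach is approached as far as the arm can. A call with a gripper value outside its range is refused whole. OPENING is the opening, from -1 (shut) to 1 (fully open), set as the call begins (- or left out, the last holds). The fingers move at their own pace and stop on an object; the grip force is fixed at half the most. Time passes only in rows, so rows that do not move let the fingers close. It gives the time, the measured TCP pose, the force and the opening at its end, in the units of the state.
- ctrl.read_state(): the state, without advancing time (a new reading comes with each control period).
- vision.camera(name): name is "scene" or "side" or "wrist"; returns the picture (480x640x3 uint8, red, green, blue); there is no depth.
- vision.camera_info(name): a dict with "camera_matrix" (3x3 intrinsics, pixels), "world_from_camera" (4x4, takes a point from camera to world coordinates). Camera axes: x right, y down, z forward; pixel columns grow to the right and rows downward; lengths in mm; the calibration is good to about 2 mm. The wrist camera is an equidistant fisheye: a pixel r from the principal point sees the ray r / f radians off the axis. A picture is of the moment at which its call begins: read the wrist's pose just before it. camera_info takes no time and is no camera call; for the wrist camera it gives the pose at the moment of the call.
- ctrl.job_done(): hands the job in, once; it reports no verdict.
The state is a dict: "t": time; "joints": joint angles; "qd": joint speeds; "tau": joint torques, N m; "tool_pos": TCP position; "tool_rot": TCP orientation; "ft_force": force on the tool from outside, world axes, zero at the start; "torque": the same for the moment, N m; "grip_width": opening from 0.0 (shut) to 1.0 (fully open).
Only numpy, scipy, OpenCV 4.12 (cv2) and the standard library are available. Lean on these libraries where they do the work, as an engineer would, in place of code of your own. Each camera call takes 0.05 s, during which the arm holds its last target.

## Task

First clear the two dried soap scraps off the lower acrylic tier into the steel waste tub, so that none can fall into the jar. Then open the ceramic jar: nobody remembers whether its cap loosens clockwise or anticlockwise, so try it gently both ways, never wrenching it, and when it comes free lift the cap straight up off the jar. Finish while still holding the cap level over the open jar, some 8 cm above where it sat, and leave the comb, clipper, pill case and brush where they are.

Things in the scene. Friction and masses are not known exactly. Their poses are not given: they have to be found in the camera images.
- tiers: two stacking tiers of smoked acrylic, fixed to the metal shelf. Origin: centre of the underside, at shelf height; z up. Lower tray 300 (x) x 460 (y) mm, its floor's top 50 mm above the shelf, rim 8 mm higher all round. Upper tray 280 (x) x 130 (y) mm, centred at y = +160 mm, floor's top at 120 mm, rim to 128 mm; it overhangs only the +y side of the lower tray.
- jar: round white ceramic jar with a blue band, stuck fast on the lower tray: it neither slides nor turns. Origin: centre of its underside; z up. Body 82 mm across, shoulder 60 mm high; neck 52 mm across, its mouth 86 mm above the origin, hidden under the cap. Closed, the cap's axes agree with the jar's.
- cap: round brown wooden screw cap, 75 mm across and 28 mm high, with a straight dark grip bar across its top: 52 mm long (cap's x), 14 mm thick (y), 24 mm high, so the whole is 52 mm high; about 90 g; a light grip (20 to 40 N) is plenty. Origin: centre of its underside, 64 mm above the jar's origin when closed; z up.
- cap_grip (a point): centre of the cap's grip bar, on the cap's axis, 40 mm above the cap's origin (12 mm below the bar's top, 12 mm above the cap's flat top); x along the bar's length, y across its 14 mm thickness, z up.
- jar_mouth (a point): centre of the jar's mouth, 86 mm above the jar's origin. The coarse thread here lets the closed cap lift only 1.5 mm. Turned 40 to 90 degrees (aim for 60) its loosening way the cap comes quite free, with hardly any friction and without rising. The other way it meets a hard stop (torque over 0.5 N m) after 6 to 10 degrees. Which way loosens differs each time and is unseen: probe 10 to 20 degrees, feel for torque.
- scrap_a: green chunk of hard dried soap, 36 (x) x 22 (y) x 20 mm high (a look-only crumb 2 mm higher), 22 g, lying flat on the lower tray on the robot's side of the jar. Origin: centre of its underside; z up.
- scrap_b: orange chunk of hard dried soap, same size and kind as the green one, lying beside it on the lower tray. Origin: centre of its underside; z up.
- tub: open square waste tub of dark steel, 150 x 150 x 90 mm high, walls 4 mm, fixed on the shelf to the robot's right of the tiers. Origin: centre of its underside; z up.
- comb: folded black plastic travel comb, about 130 x 28 x 12 mm, on the upper tray; leave alone. Origin: centre of its underside.
- clipper: steel nail clipper, 58 x 13 x 12 mm, on the upper tray; leave alone. Origin: centre of its underside.
- pill_case: red pill case, 44 x 70 x 20 mm, on the lower tray; leave alone. Origin: centre of its underside.
- scalp_brush: round blue-green silicone scalp brush, 66 mm across, 46 mm high with its knob, on the lower tray; leave alone. Origin: centre of its underside.

How it is judged (in metres and radians):
On the way, in this order (a step that is already met when the one before it is completed fails the run):
1. both soap scraps lie in the waste tub (x of scrap_a in the frame of tub between -0.071 and 0.071 m and y of scrap_a in the frame of tub between -0.071 and 0.071 m and z of each of scrap_a, scrap_b in the frame of tub below 0.07 m and x of scrap_b in the frame of tub between -0.071 and 0.071 m and y of scrap_b in the frame of tub between -0.071 and 0.071 m), for 0.2 s.
2. the cap is turned loose on the jar (more than 29 degrees either way) (angle between the x axis of cap and the x axis of jar, either way round above 0.5 rad and z of cap in the frame of jar below 0.069 m and horizontal distance between cap and jar below 0.006 m), for 0.02 s.
At the end, for the whole second after the job is handed in: Both scraps lie inside the tub, let go; the fingers hold the cap at rest, 45 to 130 mm above where it sat, within 40 mm of the jar's axis sideways, tilted less than 0.3 rad, touching neither jar nor tiers (all of step 1 and z of cap in the frame of jar between 0.109 and 0.194 m and horizontal distance between cap and jar below 0.04 m and angle between cap's own z axis and vertical below 0.3 rad and linear speed of cap below 0.03 m/s and contact force between the fingers and cap above 1 N and contact force between cap and jar below 0.05 N and contact force between cap and tiers below 0.05 N and contact force between the fingers and scrap_a below 0.05 N and contact force between the fingers and scrap_b below 0.05 N); the arm keeps its last pose, push and grip.
It fails at once if the travel comb is moved more than 25 mm (distance of comb from where it was at the start of the episode above 0.025 m).
It fails at once if the nail clipper is moved more than 25 mm (distance of clipper from where it was at the start of the episode above 0.025 m).
It fails at once if the pill case is moved more than 25 mm (distance of pill_case from where it was at the start of the episode above 0.025 m).
It fails at once if the scalp brush is moved more than 25 mm (distance of scalp_brush from where it was at the start of the episode above 0.025 m).
It fails at once if the cap is wrenched or crushed: more than 120 N between cap and jar (contact force between cap and jar above 120 N).
It also fails if it takes over 67 s, if anything falls off the work surface, if the arm or the gripper's body presses on something with over 40 N, if the wrist force passes 120 N, or if a joint passes its speed limit or range.

## Working session

There is one attempt and no reset: what is moved stays moved. The work goes in short steps, Python scripts to look and compute and a shell command to move; the robot and the scene stay as the last step left them, time stands still between calls to the robot, and variables do not carry over. Pictures are saved under pics/ and viewed, and the job is handed in when it is done.

```bash
mkdir -p pics; ls; python3 - <<'E'
from bench import ctrl, vision
import cv2
s=ctrl.read_state();print(s)
for n in ["scene","side","wrist"]:
    i=vision.camera_info(n);print(n,i)
    cv2.imwrite(f"pics/{n}0.png",vision.camera(n)[:,:,::-1])
E
```

```text
pics
{'t': 0.0, 'joints': array([-1.23798221e+00,  5.33564948e-02,  1.61431637e+00,  1.02945077e-05,
        1.47599135e+00, -1.19041833e-01]), 'qd': array([ 0.0006879 ,  0.00137246, -0.00200852, -0.00191733, -0.00098889,
        0.00164011]), 'tau': array([ 4.65891062e-04, -3.93673682e+01, -3.70177889e+01, -7.39309166e-05,
        7.07517276e-03,  2.98202082e-06]), 'tool_pos': array([ 272.66965577, -561.68428444,  230.04988302]), 'tool_rot': array([-3.05974613e+00, -7.03287676e-01,  3.30924360e-04]), 'ft_force': array([-0.10047361, -0.69945023,  0.75571662]), 'torque': array([ 0.0176246 , -0.02799005,  0.02402255]), 'grip_width': 0.9999544365157412}
scene {'camera_matrix': array([[582.95603248,   0.        , 331.07623504],
       [  0.        , 582.95603248, 246.05369495],
       [  0.        ,   0.        ,   1.        ]]), 'world_from_camera': array([[-4.54608788e-01,  5.94279727e-01, -6.63447403e-01,
         1.35674265e+03],
       [ 8.90547527e-01,  2.89892188e-01, -3.50553308e-01,
         3.64732035e+02],
       [-1.59985052e-02, -7.50196058e-01, -6.61021877e-01,
         8.6
[... 483 characters left out ...]
281462e-03, -6.54788814e-01, -7.55748054e-01,
         8.48031691e+02],
       [ 0.00000000e+00,  0.00000000e+00,  0.00000000e+00,
         1.00000000e+00]])}
wrist {'camera_matrix': array([[371.64829954,   0.        , 321.11923532],
       [  0.        , 371.64829954, 241.69766608],
       [  0.        ,   0.        ,   1.        ]]), 'world_from_camera': array([[ 4.38206801e-01, -8.58928759e-01, -2.64983371e-01,
         3.40317780e+02],
       [-8.98873160e-01, -4.19177746e-01, -1.27738244e-01,
        -5.29214371e+02],
       [-1.35708052e-03,  2.94162207e-01, -9.55754547e-01,
         3.72860281e+02],
       [ 0.00000000e+00,  0.00000000e+00,  0.00000000e+00,
         1.00000000e+00]])}
```

View pics/scene0.png

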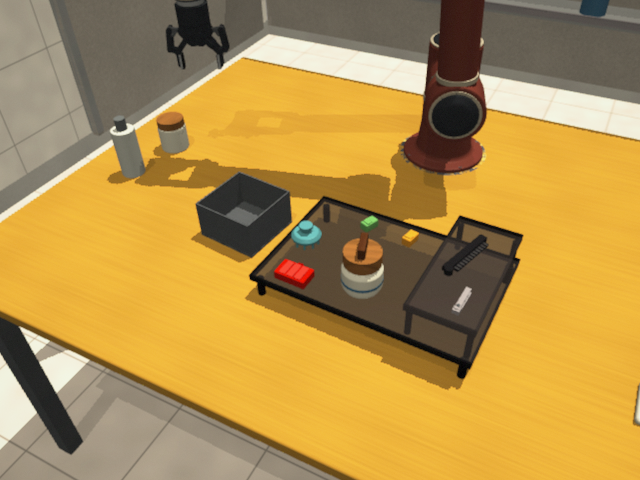

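View pics/side0.png

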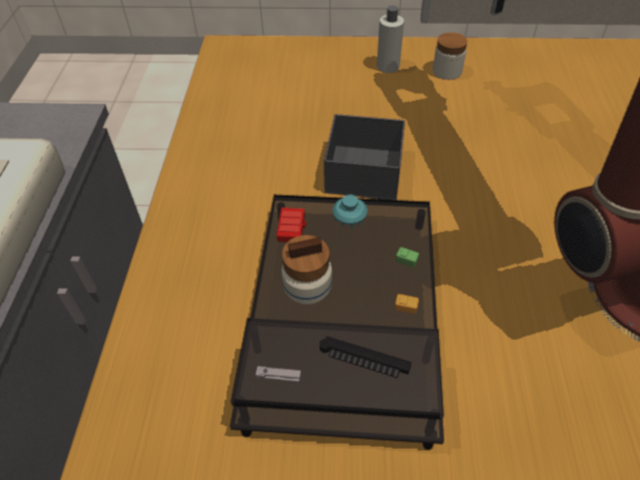

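View pics/wrist0.png

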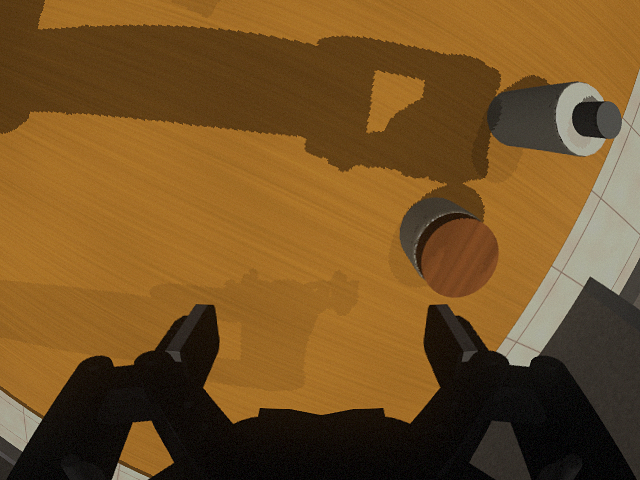

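The scene view shows the tub at (245,212), green scrap (369,223), orange scrap (410,238) and cap (363,255). In the side view the green scrap is at (408,256), orange (407,303) and cap (306,258). I'll enlarge these.

```bash
python3 - <<'E'
import cv2
def crop(n,x0,y0,w,h,k,o):
    im=cv2.imread(f"pics/{n}.png")[y0:y0+h,x0:x0+w]
    im=cv2.resize(im,None,fx=k,fy=k,interpolation=cv2.INTER_CUBIC)
    for x in range((x0+19)//20*20,x0+w,20):
        cv2.line(im,((x-x0)*k,0),((x-x0)*k,6),(255,255,255),1);cv2.putText(im,str(x),((x-x0)*k,16),0,.35,(255,255,255),1)
    for y in range((y0+19)//20*20,y0+h,20):
        cv2.line(im,(0,(y-y0)*k),(6,(y-y0)*k),(255,255,255),1);cv2.putText(im,str(y),(8,(y-y0)*k+4),0,.35,(255,255,255),1)
    cv2.imwrite(f"pics/{o}.png",im)
crop("scene0",330,190,130,110,6,"c1")
crop("side0",270,200,160,120,5,"c2")
crop("side0",230,105,210,150,3,"c3")
crop("scene0",190,170,160,130,4,"c4")
E
```

```text
(no output)
```

View pics/c1.png

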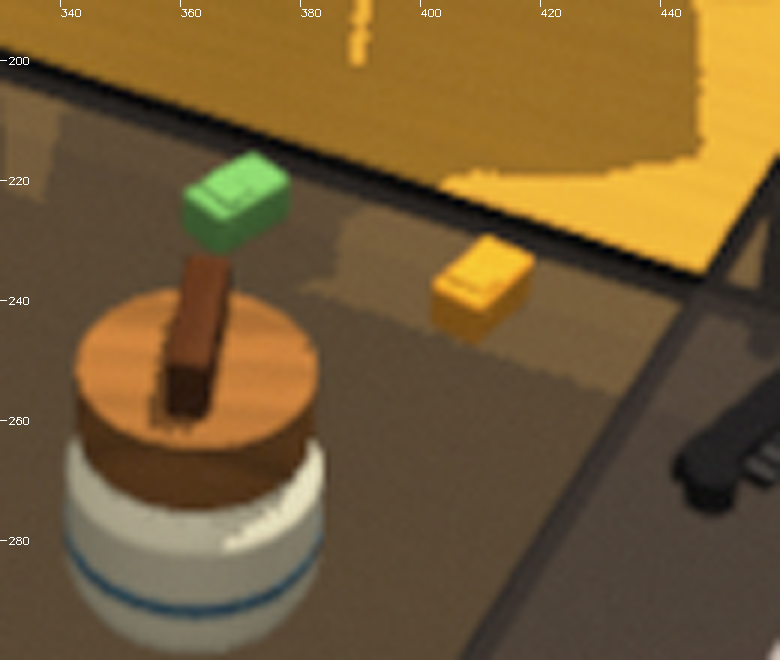

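View pics/c2.png

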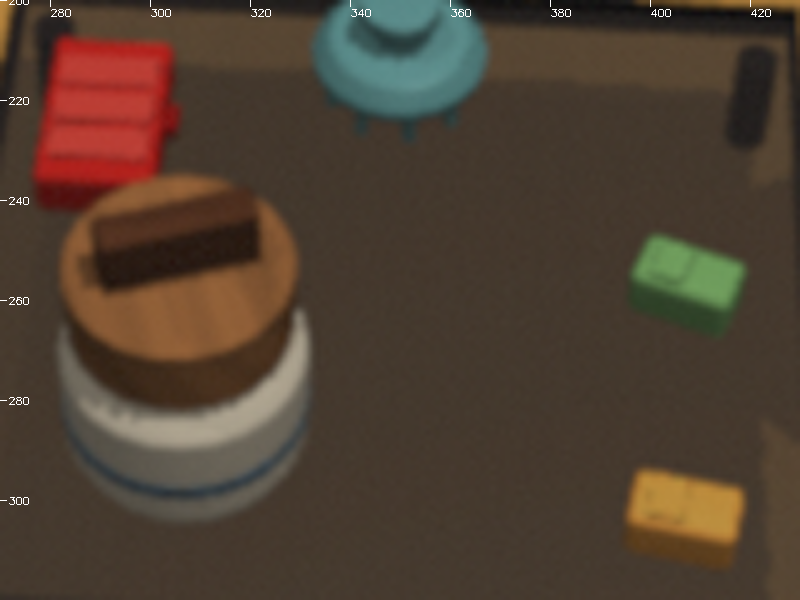

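View pics/c3.png

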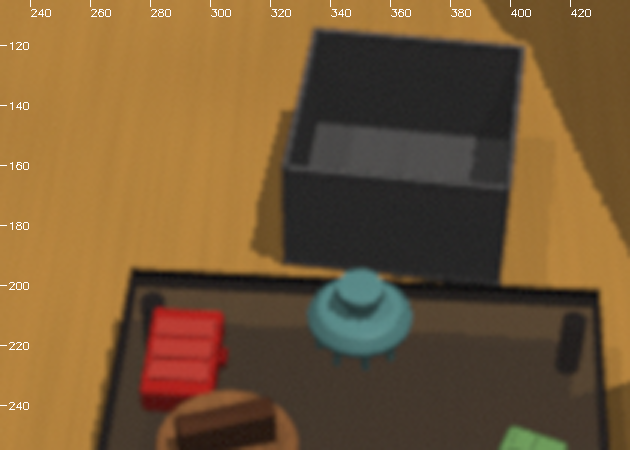

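View pics/c4.png

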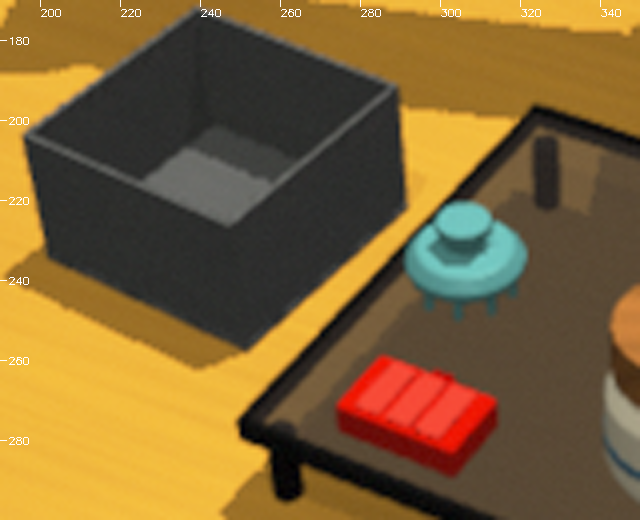

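```bash
cat > h.py <<'E'
import numpy as np
from bench import ctrl, vision
I={n:vision.camera_info(n) for n in("scene","side")}
def ray(n,p):
    i=I[n];T=i["world_from_camera"]
    d=T[:3,:3]@np.linalg.inv(i["camera_matrix"])@np.array([p[0],p[1],1.])
    return T[:3,3],d
def plane(n,p,z):
    o,d=ray(n,p);return o+d*(z-o[2])/d[2]
def tri(a,b):
    A=[];B=[]
    for n,p in(("scene",a),("side",b)):
        o,d=ray(n,p);d=d/np.linalg.norm(d);M=np.eye(3)-np.outer(d,d);A.append(M);B.append(M@o)
    return np.linalg.solve(sum(A),sum(B))
E
python3 - <<'E'
from h import *
np.set_printoptions(precision=1,suppress=True)
D={
"green":(70,[(360.7,222.3),(372.3,215.3),(378.5,219.8),(366.3,227.7)],[(400.6,246.8),(419,252.4),(415,261.6),(396.4,254.6)]),
"orange":(70,[(402,238.2),(411.7,229.3),(419,233),(409.3,241.8)],[(397.6,293.8),(419,297.6),(417,308),(395.4,303.4)]),
"bar":(166,[(360.7,232.8),(368,233.3),(365,251.3),(358,250.3)],[(288.6,243.8),(319.4,237.4),(322,244.4),(290.8,250.4)]),
"tub":(90,[(196.3,203.3),(239.5,172.5),(290,192),(247.5,226.3)],[(334.7,114.7),(405,120.3),(399.3,167.3),(324.7,161)]),
"captop":(142,[(363,251.3)],[(306,253.6)])}
for k,(z,a,b) in D.items():
    ca,cb=np.mean(a,0),np.mean(b,0)
    print(k,"tri",tri(ca,cb))
    for n,l in(("scene",a),("side",b)):
        P=np.array([plane(n,p,z)[:2] for p in l]);print(n,P.mean(0),P.tolist() and P.round(1).tolist())
        if len(P)==4:
            e=np.roll(P,-1,0)-P;print("  len",np.linalg.norm(e,axis=1),"ang",np.degrees(np.arctan2(e[:,1],e[:,0])))
E
```

```text
green tri [443.3 -23.3  65.6]
scene [450.  -19.1] [[461.7, -34.6], [428.5, -22.0], [437.0, -3.5], [473.0, -16.2]]
  len [35.5 20.3 38.2 21.7] ang [ 159.2   65.3  -19.3 -121.7]
side [443.3 -22.2] [[454.8, -37.7], [423.6, -25.9], [431.9, -5.4], [462.9, -20.0]]
  len [33.3 22.  34.3 19.5] ang [ 159.3   68.   -25.1 -114.7]
orange tri [449.8  74.6  65.9]
scene [455.9  77.9] [[471.8, 65.0], [435.7, 72.7], [440.4, 90.9], [475.8, 82.9]]
  len [36.8 18.8 36.3 18.3] ang [ 168.    75.5  -12.8 -102.8]
side [449.8  75.3] [[464.7, 62.2], [430.4, 68.8], [435.0, 89.0], [469.1, 81.1]]
  len [35.  20.8 35.1 19.4] ang [ 169.1   77.1  -13.1 -103.2]
bar tri [614.1  38.  161.9]
scene [619.1  41. ] [[597.8, 26.6], [593.2, 39.4], [641.2, 55.2], [644.3, 42.8]]
  len [13.6 50.5 12.8 49.2] ang [ 109.9   18.2  -76.1 -160.8]
side [613.5  39.9] [[639.2, 40.2], [592.2, 26.1], [587.6, 40.2], [634.8, 53.2]]
  len [49.  14.8 49.  13.7] ang [-163.3  108.1   15.5  -71.5]
tub tri [ 513.2 -302.3   83.4]
scene [ 519.4 -296. ] [[582.2, -378.6], [440.0, -359.6], [455.5, -213.1], [600.0, -232.5]]
  len [143.5 147.3 145.8 147.2] ang [172.4  84.   -7.6 -96.9]
side [ 513.2 -300. ] [[578.2, -380.6], [430.8, -364.7], [449.8, -220.0], [594.2, -234.8]]
  len [148.2 146.  145.2 146.6] ang [173.8  82.5  -5.9 -96.3]
captop tri [613.8  38.5 138.6]
scene [618.3  41.2] [[618.3, 41.2]]
side [613.2  39.6] [[613.2, 39.6]]
```

```bash
python3 -m crank '[39,-41,1,0,39,-41,1,0,39,-41,1,0,39,-41,1,0,39,-41,1,0,39,-41,1,0,39,-41,1,0,39,-41,1,0,39,-41,1,0,39,-41,1,0]' 1
python3 - <<'E'
from h import *
np.set_printoptions(precision=1,suppress=True)
print("tub base", tri((252,257.5),(324.7,192.7)),tri((291.3,222),(396,199.3)))
# tray rim corners (top z=58), side view c3: (133,270)->,(598,291)
for p in [(230+133/3,105+270/3),(230+598/3,105+291/3)]: print(plane("side",p,58), plane("side",p,50))
E
```

```text
t: 1.4
tool_pos: [444.8, -21.3, 221.2]
tool_rot: [3.061, 0.703, 0.001]
ft_force: [-0.6, -0.6, -0.8]
grip_width: 0.999
tub base [ 595.9 -236.6   -1.8] [ 449.1 -221.1   -2.1]
[ 689.4 -171.1   58. ] [ 690.7 -179.    50. ]
[ 393.2 -159.3   58. ] [ 391.6 -167.1   50. ]
```

```bash
python3 -m crank '[0,0,5,9.5,0,0,5,9.5,0,0,5,9.5,0,0,5,9.5,0,0,0,9.5,0,0,0,0]' 0
python3 - <<'E'
from h import *
import cv2
print(ctrl.read_state()["tool_pos"])
np.savez("w1.npz",**vision.camera_info("wrist"))
cv2.imwrite("pics/w1.png",vision.camera("wrist")[:,:,::-1])
E
```

```text
t: 2.15
tool_pos: [444.5, -23.1, 200.9]
tool_rot: [-3.086, 0.586, 0.001]
ft_force: [-0.6, 0.1, 0.1]
grip_width: 0.498
[444.48468733 -23.08445329 200.9489095 ]
```

View pics/w1.png

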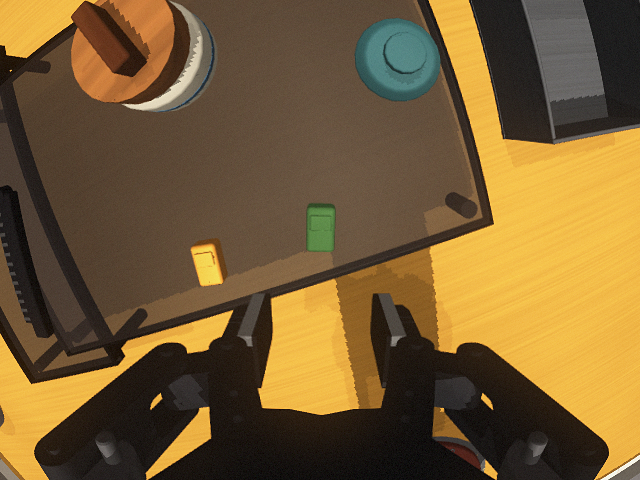

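Green top is centred at (321,228) and well aligned with the jaws. Orange is at (207,264), and the bar top spans (71,14) to (144,62).

```bash
cat >> h.py <<'E'
def wplane(i,p,z):
    K=i["camera_matrix"];T=i["world_from_camera"]
    v=np.array([(p[0]-K[0,2])/K[0,0],(p[1]-K[1,2])/K[1,1]]);r=np.linalg.norm(v)
    d=np.r_[np.sin(r)*v/max(r,1e-9),np.cos(r)];d=T[:3,:3]@d;o=T[:3,3]
    return o+d*(z-o[2])/d[2]
def tool(p):  # shift in tool frame from current TCP to world p
    from scipy.spatial.transform import Rotation as R
    s=ctrl.read_state();return R.from_rotvec(s["tool_rot"]).inv().apply(np.array(p)-s["tool_pos"])
E
python3 - <<'E'
from h import *
np.set_printoptions(precision=1,suppress=True)
i=dict(np.load("w1.npz"))
def q(l,z):
    P=np.array([wplane(i,p,z)[:2] for p in l]);e=np.roll(P,-1,0)-P
    print(P.mean(0),np.linalg.norm(e,axis=1),np.degrees(np.arctan2(e[:,1],e[:,0])));return P.mean(0)
g=q([(307,205),(335,205),(335,251),(307,251)],69)
print("green tool",tool(np.r_[g,55]))
q([(191,246),(215,241),(223,282),(202,286)],69)
q([(71,14),(89,2),(144,62),(125,75)],165)
from scipy.spatial.transform import Rotation as R
print(R.from_rotvec(ctrl.read_state()["tool_rot"]).as_matrix())
E
```

```text
[445.5 -23.7] [21.1 36.5 21.8 36.5] [-111.4  159.2   68.6  -22. ]
green tool [  1.2   0.2 146.1]
[451.5  73.2] [21.4 35.5 19.3 35.6] [-100.   164.3   80.8  -12.3]
[611.4  34.5] [13.4 56.7 12.6 58.4] [ -92.9 -159.8   93.6   20.4]
[[ 0.9 -0.4 -0. ]
 [-0.4 -0.9  0. ]
 [-0.   0.  -1. ]]
```

```bash
python3 -m crank '[1,0,40,0,0,0,40,0,0,0,35,0,0,0,18,0,0,0,8,0,0,0,3,0,0,0,0,0]'
python3 -m crank '[0,0,0,0,0,0,0,0,0,0,0,0,0,0,0,0]' -1
```

```text
t: 3.08
tool_pos: [446.3, -23.6, 58.1]
tool_rot: [3.086, -0.588, 0.002]
ft_force: [-0.7, 0.1, -0.7]
grip_width: 0.497
t: 3.58
tool_pos: [446.7, -23.7, 58.5]
tool_rot: [3.086, -0.589, 0.003]
ft_force: [-0.6, 0.4, 5.1]
grip_width: 0.242
```

```bash
python3 -m crank '[0,0,-30,0,0,0,-40,0,0,0,-40,0,32,37,0,0,32,37,0,0,32,37,0,0,32,37,0,0,32,37,0,0,29,37,0,0]'
python3 - <<'E'
from h import *
import cv2
print(ctrl.read_state()["tool_pos"])
np.savez("w2.npz",**vision.camera_info("wrist"))
cv2.imwrite("pics/w2.png",vision.camera("wrist")[:,:,::-1])
E
```

```text
t: 4.7
tool_pos: [539.7, -300.9, 166.5]
tool_rot: [-3.085, 0.589, 0.001]
ft_force: [0.3, -0.2, 0.0]
grip_width: 0.237
[ 539.70324949 -300.93209217  166.53247139]
```

View pics/w2.png

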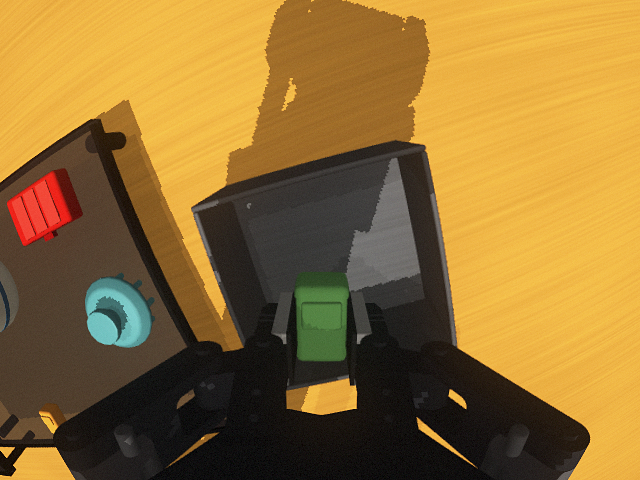

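```bash
python3 -m crank '[0,0,40,0,0,0,40,0,0,0,25,0,0,0,0,0]'
python3 -m crank '[0,0,0,0,0,0,0,0,0,0,-40,0,0,0,-50,0,0,0,-20,0]' 0
```

```text
t: 5.25
tool_pos: [537.4, -297.8, 58.9]
tool_rot: [-3.083, 0.588, 0.01]
ft_force: [-0.3, 0.1, 0.1]
grip_width: 0.233
t: 5.88
tool_pos: [541.6, -300.9, 178.0]
tool_rot: [3.082, -0.588, 0.012]
ft_force: [0.5, -0.5, 0.7]
grip_width: 0.499
```

```bash
python3 - <<'E'
from h import *
print(tool([451,74,58]))
E
```

```text
[-223.27681683 -315.43484822  117.56799532]
```

```bash
python3 -m crank '[-32,-45,0,0,-32,-45,0,0,-32,-45,0,0,-32,-45,0,0,-32,-45,0,0,-32,-45,0,0,-31,-45,0,0,0,0,0,-9,0,0,0,0]'
python3 - <<'E'
from h import *
import cv2
print(tool([451,74,58]))
np.savez("w3.npz",**vision.camera_info("wrist"))
cv2.imwrite("pics/w3.png",vision.camera("wrist")[:,:,::-1])
E
```

```text
t: 7.0
tool_pos: [448.0, 76.1, 172.3]
tool_rot: [3.122, -0.345, 0.0]
ft_force: [-0.5, 0.5, 0.2]
grip_width: 0.499
[  3.33169022   1.36903878 114.33604038]
```

View pics/w3.png

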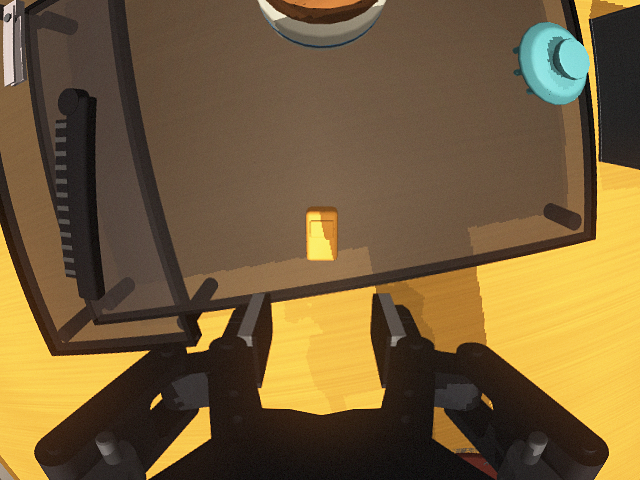

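Orange is aligned, its top centred at about (322,235).

```bash
python3 - <<'E'
from h import *
p=wplane(dict(np.load("w3.npz")),(322,235),69);print(p,tool([p[0],p[1],57]))
E
```

```text
[452.00615832  74.30892598  69.        ] [  3.98011712   0.36006157 115.3223443 ]
```

```bash
python3 -m crank '[4,0,40,0,0,0,40,0,0,0,22,0,0,0,10,0,0,0,3,0,0,0,0,0]'
python3 -m crank '[0,0,0,0,0,0,0,0,0,0,0,0,0,0,0,0]' -1
python3 -m crank '[0,0,-30,0,0,0,-40,0,0,0,-40,0,0,0,0,0]'
python3 - <<'E'
from h import *
print(tool([490,-300,58]))
E
```

```text
t: 7.8
tool_pos: [453.0, 74.4, 58.2]
tool_rot: [-3.122, 0.346, -0.002]
ft_force: [-0.5, -0.0, 0.6]
grip_width: 0.497
t: 8.3
tool_pos: [453.4, 74.6, 58.7]
tool_rot: [-3.122, 0.345, -0.004]
ft_force: [-1.0, 0.3, 6.4]
grip_width: 0.232
t: 8.8
tool_pos: [454.5, 74.7, 171.3]
tool_rot: [-3.122, 0.345, -0.012]
ft_force: [-0.5, 0.3, -0.7]
grip_width: 0.235
[115.59438442 358.0912357  113.48916912]
```

```bash
python3 -m crank '[14,45,0,0,14,45,0,0,15,45,0,0,15,45,0,0,15,45,0,0,14,45,0,0,14,45,0,0,14,44,0,0,0,0,0,0]'
python3 -m crank '[0,0,40,0,0,0,40,0,0,0,25,0,0,0,0,0]'
python3 -m crank '[0,0,0,0,0,0,0,0,0,0,-40,0,0,0,-50,0,0,0,-30,0,0,0,-30,0,0,0,-20,0]' 0
python3 - <<'E'
from h import *
import cv2
cv2.imwrite("pics/w4.png",vision.camera("wrist")[:,:,::-1])
cv2.imwrite("pics/s4.png",cv2.resize(vision.camera("scene")[:,:,::-1][150:320,180:440],None,fx=3,fy=3))
E
```

```text
t: 9.93
tool_pos: [485.1, -302.8, 165.4]
tool_rot: [-3.121, 0.351, 0.004]
ft_force: [0.4, -0.2, 0.2]
grip_width: 0.234
t: 10.42
tool_pos: [483.7, -297.9, 58.5]
tool_rot: [-3.118, 0.343, 0.01]
ft_force: [-1.0, -0.6, -0.4]
grip_width: 0.236
t: 11.3
tool_pos: [486.7, -301.4, 235.6]
tool_rot: [3.12, -0.345, 0.006]
ft_force: [-0.4, -0.1, -0.4]
grip_width: 0.497
```

View pics/w4.png

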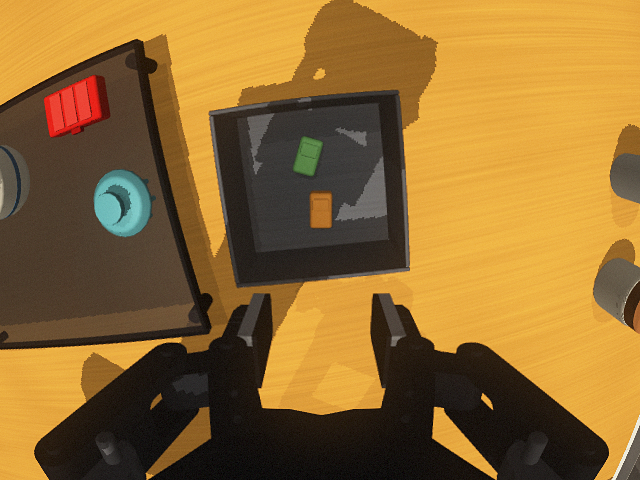

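View pics/s4.png

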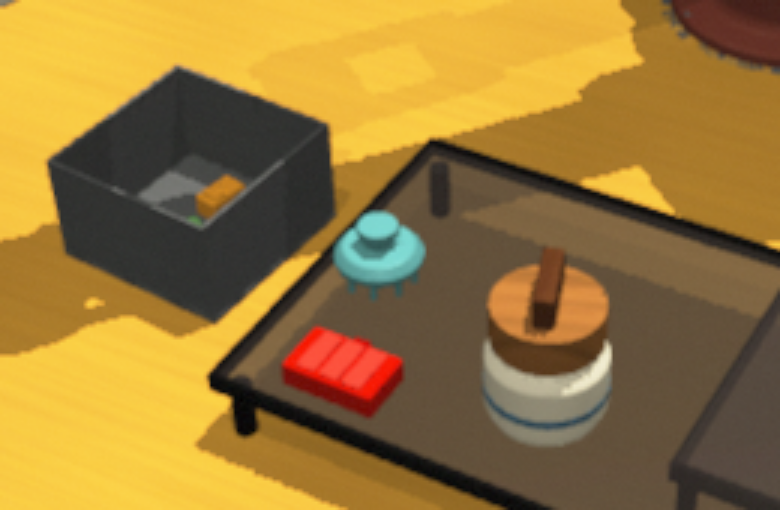

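Both scraps lie in the tub: green at (308,156) and orange at (320,210) in the wrist view. Next is the cap.

```bash
python3 - <<'E'
from h import *
print(tool([600,38,265]))
E
```

```text
[  35.92694027 -356.15166665  -29.68927214]
```

```bash
python3 -m crank '[4,-44,-5,0,4,-44,-5,0,4,-44,-5,0,4,-44,-5,0,5,-45,-5,0,5,-45,-5,0,5,-45,0,0,5,-45,0,0]' 1
python3 -m crank '[0,0,0,-10,0,0,0,-10,0,0,0,-9.5,0,0,0,0]'
python3 - <<'E'
from h import *
import cv2
np.savez("w5.npz",**vision.camera_info("wrist"))
cv2.imwrite("pics/w5.png",vision.camera("wrist")[:,:,::-1])
E
```

```text
t: 12.4
tool_pos: [598.7, 40.2, 260.7]
tool_rot: [3.122, -0.345, -0.003]
ft_force: [0.0, -0.5, -0.5]
grip_width: 1.002
t: 12.9
tool_pos: [598.3, 38.8, 260.7]
tool_rot: [-3.107, -0.458, 0.004]
ft_force: [0.3, 1.1, 0.0]
grip_width: 0.999
```

View pics/w5.png

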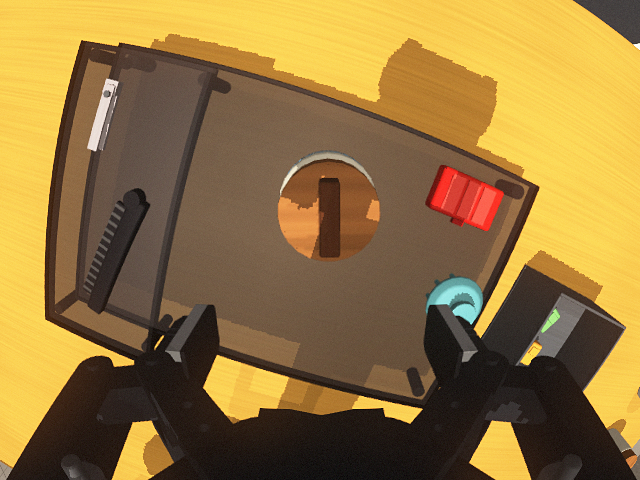

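```bash
python3 - <<'E'
from h import *
import cv2
np.set_printoptions(precision=1,suppress=True)
i=dict(np.load("w5.npz"))
P=np.array([wplane(i,p,164)[:2] for p in [(320,178),(339,178),(340,257),(319,257)]]);e=np.roll(P,-1,0)-P
print(P.mean(0),np.linalg.norm(e,axis=1),np.degrees(np.arctan2(e[:,1],e[:,0])),tool(np.r_[P.mean(0),170]))
Q=np.array([wplane(i,p,141)[:2] for p in [(278,211),(380,211),(329,262)]]);print(Q)
im=cv2.imread("pics/w5.png")[145:275,265:395];cv2.imwrite("pics/c5.png",cv2.resize(im,None,fx=4.5,fy=4.5,interpolation=2))
E
```

```text
[616.5  38.3] [12.3 54.1 14.4 54. ] [ -73.  -161.7  106.8   16.1] [17.4  5.7 90.9]
[[605.9  73.6]
 [627.5   2.7]
 [579.1  26.6]]
```

View pics/c5.png

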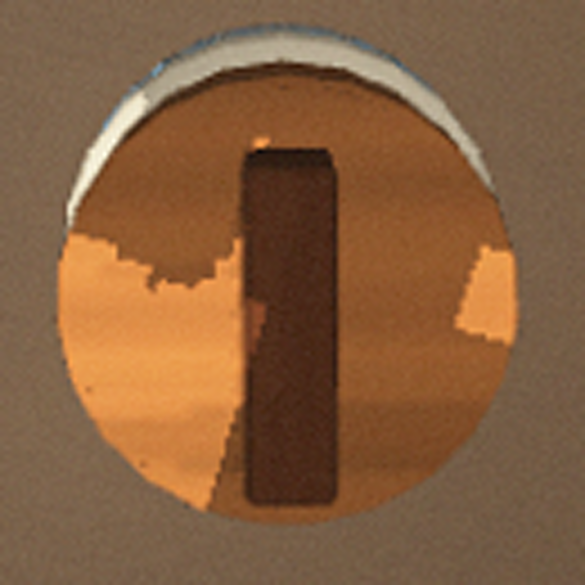

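```bash
python3 - <<'E'
from h import *
print(tool([615,38.2,147]))
E
python3 -m crank '[5,2,0,0,6,2,25,0,5,1,30,0,0,0,25,0,0,0,0,0]' -0.2
python3 - <<'E'
from h import *
import cv2
print(tool([615,38.2,147]))
np.savez("w6.npz",**vision.camera_info("wrist"))
cv2.imwrite("pics/w6.png",vision.camera("wrist")[:,:,::-1])
E
```

```text
[ 15.93046829   5.37215922 113.90956761]
t: 13.58
tool_pos: [614.2, 38.5, 179.2]
tool_rot: [-3.107, -0.459, 0.009]
ft_force: [-0.2, -0.2, -0.7]
grip_width: 0.402
[ 0.85298332  0.62938773 32.24199673]
```

View pics/w6.png

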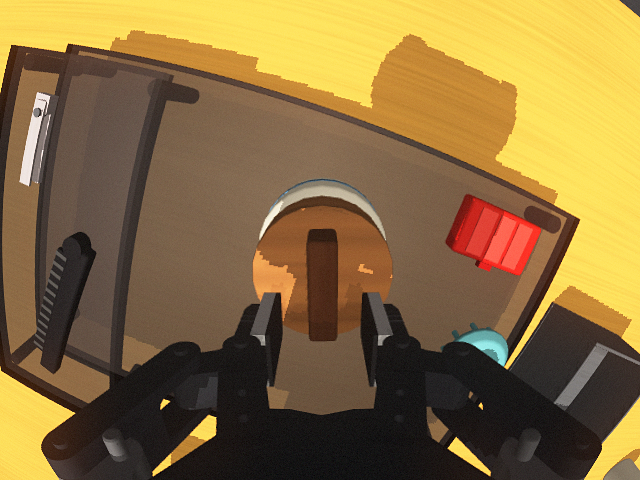

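The bar is centred at column 322 between the fingers (principal point 321) and parallel to them. I'll descend and close.

```bash
python3 -m crank '[1,0,15,0,0,0,12,0,0,0,5,0,0,0,0,0]'
python3 -m crank '[0,0,0,0,0,0,0,0,0,0,0,0,0,0,0,0]' -1
python3 -c "
from bench import ctrl
s=ctrl.read_state();print(s['ft_force'],s['torque'],s['grip_width'])"
```

```text
t: 14.12
tool_pos: [616.3, 38.9, 149.7]
tool_rot: [-3.107, -0.461, 0.002]
ft_force: [0.4, -0.5, -0.8]
grip_width: 0.395
t: 14.62
tool_pos: [617.1, 38.8, 151.1]
tool_rot: [3.107, 0.461, 0.002]
ft_force: [-0.5, -0.9, 2.2]
grip_width: 0.143
[-0.50210502 -0.90643061  2.22240017] [ 0.01427629 -0.0028777   0.03494765] 0.14297627925407946
```

```bash
Q='from bench import ctrl
s=ctrl.read_state();print(s["ft_force"].round(1),s["torque"].round(2),s["joints"][5].round(3))'
python3 -m crank '[0,0,0,2,0,0,0,2,0,0,0,0]' ; python3 -c "$Q"
python3 -m crank '[0,0,0,2,0,0,0,1,0,0,0,0]' ; python3 -c "$Q"
```

```text
t: 15.0
tool_pos: [617.1, 38.8, 151.1]
tool_rot: [3.122, 0.351, 0.002]
ft_force: [1.1, -0.3, 5.0]
grip_width: 0.139
[ 1.1 -0.3  5. ] [-0.   -0.02 -0.09] 1.289
t: 15.38
tool_pos: [617.1, 39.3, 151.1]
tool_rot: [-3.129, -0.271, -0.002]
ft_force: [0.3, 1.0, 5.9]
grip_width: 0.142
[0.3 1.  5.9] [ 0.16 -0.01  0.11] 1.341
```

```bash
Q='from bench import ctrl
s=ctrl.read_state();print(s["ft_force"].round(1),s["torque"].round(2),s["joints"][5].round(3))'
python3 -m crank '[0,0,0,1.5,0,0,0,0]' ; python3 -c "$Q"
python3 -m crank '[0,0,0,1.5,0,0,0,0]' ; python3 -c "$Q"
```

```text
t: 15.62
tool_pos: [617.1, 39.8, 151.1]
tool_rot: [-3.131, -0.23, -0.002]
ft_force: [0.2, 3.9, 5.2]
grip_width: 0.144
[0.2 3.9 5.2] [ 0.45 -0.02  0.17] 1.367
t: 15.88
tool_pos: [617.1, 40.3, 151.1]
tool_rot: [-3.133, -0.19, -0.003]
ft_force: [0.3, 4.0, 5.1]
grip_width: 0.144
[0.3 4.  5.1] [ 0.71 -0.04  0.36] 1.393
```

```bash
Q='from bench import ctrl
s=ctrl.read_state();print(s["ft_force"].round(1),s["torque"].round(2),s["joints"][5].round(3))'
python3 -m crank '[0,0,0,1.5,0,0,0,0]' ; python3 -c "$Q"
python3 -m crank '[0,0,0,1,0,0,0,0]' ; python3 -c "$Q"
```

```text
t: 16.12
tool_pos: [617.1, 40.5, 151.2]
tool_rot: [-3.135, -0.15, -0.003]
ft_force: [1.2, 4.8, 5.3]
grip_width: 0.141
[1.2 4.8 5.3] [0.84 0.01 0.66] 1.418
t: 16.38
tool_pos: [617.1, 40.5, 151.2]
tool_rot: [-3.136, -0.124, -0.003]
ft_force: [0.5, 4.1, 6.3]
grip_width: 0.144
[0.5 4.1 6.3] [ 0.89 -0.04  0.91] 1.435
```

The moment climbed to 0.9 N m about 13° in, so that is the hard stop. I'll reverse.

```bash
Q='from bench import ctrl
s=ctrl.read_state();print(s["ft_force"].round(1),s["torque"].round(2),s["joints"][5].round(3))'
python3 -m crank '[0,0,0,-4,0,0,0,-4,0,0,0,-4.5,0,0,0,0]' ; python3 -c "$Q"
python3 -m crank '[0,0,0,-4,0,0,0,-4,0,0,0,-4,0,0,0,0]' ; python3 -c "$Q"
python3 -m crank '[0,0,0,-3,0,0,0,-3,0,0,0,0]' ; python3 -c "$Q"
```

```text
t: 16.88
tool_pos: [617.0, 39.2, 151.1]
tool_rot: [-3.107, -0.462, -0.002]
ft_force: [-0.2, 1.5, 5.8]
grip_width: 0.144
[-0.2  1.5  5.8] [0.13 0.02 0.04] 1.218
t: 17.38
tool_pos: [617.1, 39.0, 151.1]
tool_rot: [3.042, 0.784, 0.002]
ft_force: [-0.7, -0.5, 5.3]
grip_width: 0.143
[-0.7 -0.5  5.3] [0.08 0.01 0.07] 1.009
t: 17.75
tool_pos: [617.1, 39.0, 151.1]
tool_rot: [2.997, 0.942, 0.002]
ft_force: [-0.9, 0.1, 5.5]
grip_width: 0.145
[-0.9  0.1  5.5] [0.02 0.   0.17] 0.904
```

No stop at 18° this way, so this is the loosening direction. I'll carry on to about 60°.

```bash
Q='from bench import ctrl
s=ctrl.read_state();print(s["ft_force"].round(1),s["torque"].round(2),s["joints"][5].round(3))'
python3 -m crank '[0,0,0,-4,0,0,0,-4,0,0,0,-4,0,0,0,0]' ; python3 -c "$Q"
python3 -m crank '[0,0,0,-5,0,0,0,-5,0,0,0,-5,0,0,0,0]' ; python3 -c "$Q"
python3 -m crank '[0,0,0,-5,0,0,0,-5,0,0,0,-5,0,0,0,0]' ; python3 -c "$Q"
python3 - <<'E'
from h import *
import cv2
cv2.imwrite("pics/w7.png",vision.camera("wrist")[:,:,::-1])
cv2.imwrite("pics/s7.png",cv2.resize(vision.camera("side")[:,:,::-1][180:360,240:480],None,fx=3,fy=3))
E
```

```text
t: 18.25
tool_pos: [617.1, 38.9, 151.1]
tool_rot: [2.882, 1.25, 0.002]
ft_force: [0.8, 0.2, 5.9]
grip_width: 0.143
[0.8 0.2 5.9] [0.03 0.04 0.07] 0.695
t: 18.75
tool_pos: [617.0, 39.0, 151.1]
tool_rot: [2.694, 1.616, 0.002]
ft_force: [-0.2, -0.1, 4.3]
grip_width: 0.143
[-0.2 -0.1  4.3] [0.06 0.05 0.1 ] 0.433
t: 19.25
tool_pos: [617.1, 39.0, 151.1]
tool_rot: [2.46, 1.953, 0.002]
ft_force: [0.6, 1.7, 4.9]
grip_width: 0.142
[0.6 1.7 4.9] [ 0.06 -0.02  0.1 ] 0.171
```

View pics/w7.png

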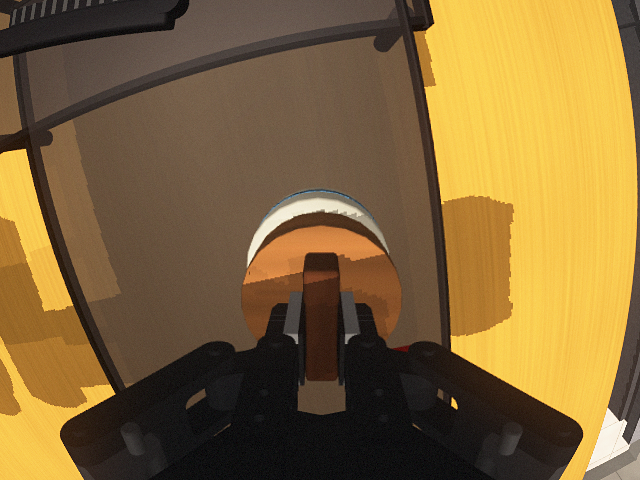

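View pics/s7.png

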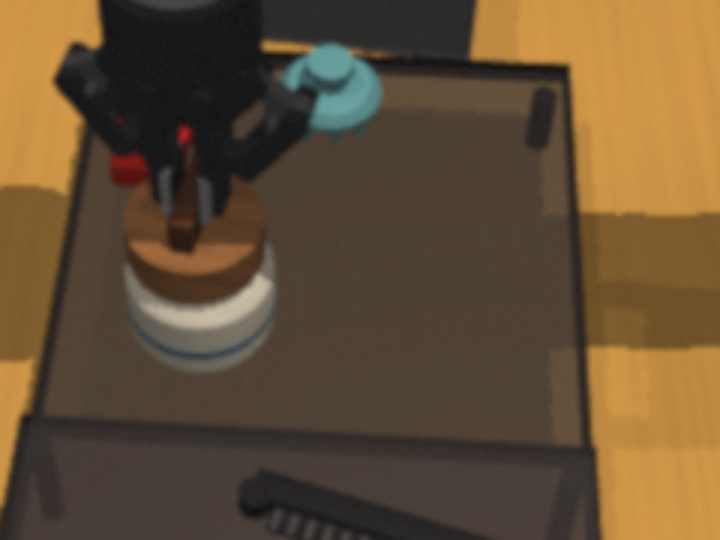

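The bar has followed the fingers through 60°. I'll lift straight up, gently at first.

```bash

python3 -m crank '[0,0,-2,0,0,0,-2,0,0,0,-2,0,0,0,0,0]'
python3 -m crank '[0,0,-4,0,0,0,-4,0,0,0,-5,0,0,0,-6,0,0,0,0,0]'
```

```text
t: 19.85
tool_pos: [616.1, 39.1, 155.8]
tool_rot: [-2.459, -1.953, 0.001]
ft_force: [-0.4, 2.4, -2.8]
grip_width: 0.15
t: 20.48
tool_pos: [617.4, 38.4, 176.8]
tool_rot: [2.459, 1.952, 0.002]
ft_force: [-0.1, 0.5, -0.5]
grip_width: 0.142
```

```bash

python3 -m crank '[0,0,-8,0,0,0,-10,0,0,0,-10,0,0,0,-10,0,0,0,-8,0,0,0,-5,0,0,0,-2,0,0,0,0,0,0,0,0,0]'
python3 - <<'E'
from h import *
import cv2
for n in("wrist","side","scene"):
    im=vision.camera(n)[:,:,::-1]
    if n!="wrist": im=cv2.resize(im[90:360,170:530],None,fx=2,fy=2)
    cv2.imwrite(f"pics/{n}8.png",im)
E
```

```text
t: 21.6
tool_pos: [616.4, 38.9, 227.8]
tool_rot: [-2.46, -1.953, 0.001]
ft_force: [0.9, 0.4, -1.0]
grip_width: 0.144
```

View pics/wrist8.png

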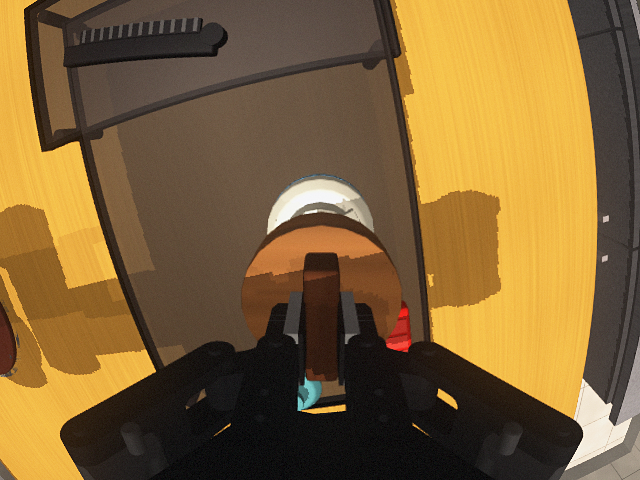

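View pics/side8.png

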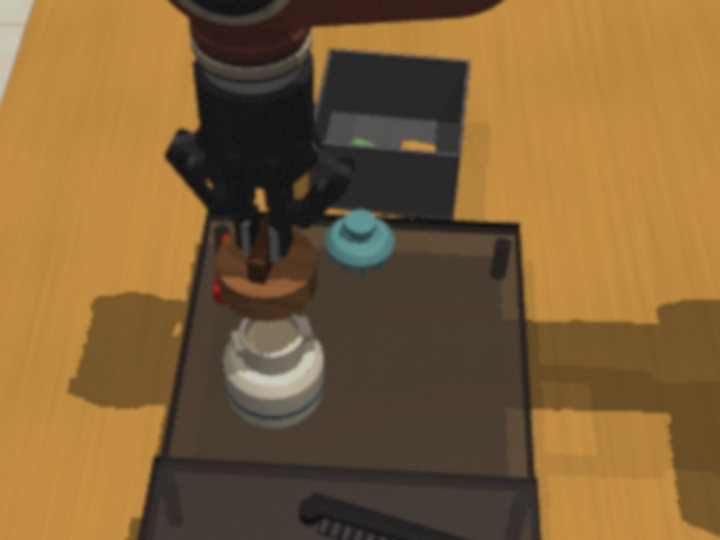

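View pics/scene8.png

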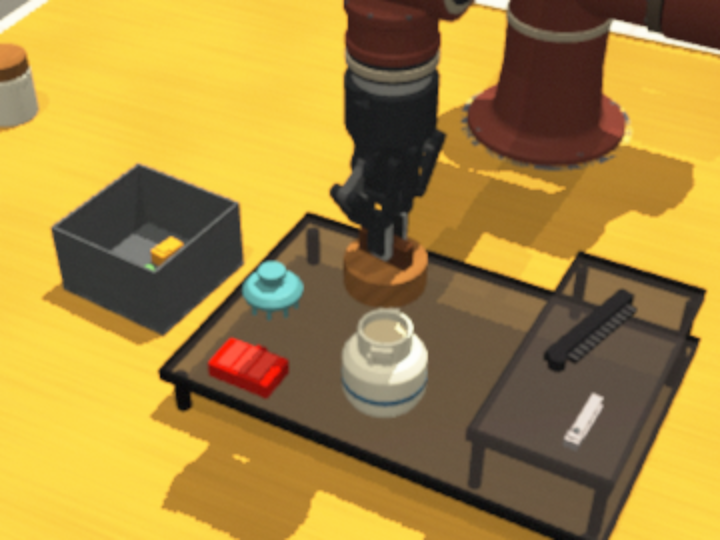

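The views show the jar mouth open, the cap held level above it, both scraps in the tub and everything else where it was. I'm handing in.

```bash
python3 -c "
from bench import ctrl
s=ctrl.read_state();print(abs(s['qd']).max(),s['tool_pos'],s['grip_width'],s['ft_force'])
ctrl.job_done()"
```

```text
0.002812030241761937 [616.4874197   38.84745789 227.94187724] 0.1456228936995111 [-0.19222986  0.24937851 -0.09351973]
the job is handed in; nothing more can be done
```

The job is handed in after about 22 s of the 67 s allowed, with both scraps in the tub and the cap held level over the open jar. No verdict was reported.

- **Scraps:** I put the green scrap and then the orange one into the waste tub. The last pictures show both lying there, let go.
- **Cap:** Turned with positive tool spin (clockwise from above), it met a hard stop, with the moment rising to about 0.9 N m after 13°. I reversed and turned it about 60° the other way with almost no torque, and it came free.
- **Final hold:** I lifted the cap straight up about 77 mm. It looks level over the open jar and the arm is at rest. The grip opening held at 0.145, which matches the bar.
- **Other items:** The comb, clipper, pill case and brush look unmoved. I checked this by eye only.

**Checks that disagreed:**
- The scene and side cameras differed by about 6 mm in x. I used the closer wrist view for the grasps; it agreed with the side view to about 3 mm.
- The gripper settled 1–2 mm off the estimated cap centre in x.
- During the stop probe the tool was pushed about 1.5 mm sideways, and it came back when I reversed.

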